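# Lock a headlight into its bayonet bar mount and hold it

## Robot

A 6-joint arm with a two-finger parallel gripper is mounted at the origin on the work surface. World frame = base frame: x ahead of the robot, y to its left, z up, the work surface at z = 0. Lengths are in mm, angles in degrees, forces in N, time in s.
With the tool pointing down it reaches from about 325 to 1000 mm from the base axis. Payload 5.1 kg.
Tool frame: the origin (TCP) lies where the fingers leave the gripper's body, on its centre line; the fingertips stand 73 mm ahead of it and the grasp point (between the pads) lies 54 mm ahead of it; z points along the fingers, y is the line along which they close (so a half turn about z gives the same grasp; the last joint's range is limited). The gripper opens to 85 mm and grips with 20 to 120 N. Pads are 22 mm wide; open, the fingers measure 114 mm over their backs; the gripper's body (76 mm by 85 mm) begins 54 mm behind the grasp point. The pads swing forward as they close: fully open they stand 13 mm farther back than shut.
Start: joints at [64.022, 7.093, 94.555, -0, 78.352, -4.733], TCP at [235.555, 605.805, 303.922] pointing down, gripper open.
Joint ranges: [-149.61, 149.61], [-58.7, 133.49], [1.44, 155.28], [-77.14, 257.14], [18.33, 153.61], [-166.67, 166.67]. Speed limits (degrees/s): [147.25, 147.25, 180, 180, 180, 180].

## Interface

Orientations are given as a 3x3 rotation matrix whose columns are the frame's x, y, z axes.
In Python, from cell import telemetry, snapshot, sign_off gives the robot as it stands.
- The arm moves only by the tool servo_tool, never from a script. Its argument "plan" is a list that holds one entry, the list of rows, each a list of 5 numbers: the opening, from 0 (shut) to 1 (fully open), then the shift along the tool's x, y, z in cm, then the turn about the tool's z in rad. A call has 1 to 8 rows; each row is the pose to reach, as a shift and turn from the pose commanded when the call began, along the tool's axes at that moment; what a row does not reach only later rows make up. A row lasts 1/12 s, in which the tool goes at most 41.7 mm and 7.16 degrees, less where a joint would pass 70% of its speed; a pose out of reach is approached as far as the arm can. A call with a gripper value outside its range is refused whole. The fingers move at their own pace and stop on an object; "squeeze" is the grip in N (left out, the last holds). Time passes only in rows, so rows that repeat a pose let the fingers close. It gives the time, the measured TCP pose, the force and the opening at its end, in the units of the state.
- telemetry.get_obs(): the state, without advancing time (a new reading comes with each control period).
- snapshot(name): name is "side" or "top" or "wrist"; returns a dict with "image" (384x512x3 uint8, red, green, blue), "K" (3x3 intrinsics, pixels), "rvec" (rotation vector, rad) and "tvec" (3), from world to camera coordinates, as OpenCV has them. Camera axes: x right, y down, z forward; pixel columns grow to the right and rows downward; lengths in mm; the calibration is good to about 2 mm. A picture is of the moment at which its call begins. There is no depth.
- sign_off(): hands the job in, once; it reports no verdict.
The state is a dict: "t": time; "joint_positions": joint angles; "qd": joint speeds; "joint_torque": joint torques, N m; "tool_pos": TCP position; "tool_rot": TCP orientation; "force": force on the tool from outside, world axes, zero at the start; "torque": the same for the moment, N m; "width": opening from 0.0 (shut) to 1.0 (fully open).
Only numpy, scipy, OpenCV 4.12 (cv2) and the standard library are available. Lean on these libraries where they do the work, as an engineer would, in place of code of your own. Each camera call takes 0.05 s, during which the arm holds its last target. There are 200 camera calls.

## Task

Pick up the bicycle headlight gently (its thin shell takes no more than about 25 N of squeeze), set it into the round bayonet collar on the clamped piece of handlebar, press it down against the spring until its body is flush on the collar, and twist it a quarter turn clockwise (seen from above) to the stop, so that its lens ends up pointing squarely across the bar, to the far side, away from the robot. The lock screw is not in yet and the collar springs the light up and back if it is let go, so finish while still gripping it and holding it flush and fully turned; leave everything else on the bench where it is.

Things in the scene. Friction and masses are not known exactly. Their poses are not given: they have to be found in the camera images.
- light_grip (a point): centre of the headlight's dark block-shaped body, 70 mm long (its x, round lens on the +x end), 36 mm wide (its y, flat sides to grip), 46 mm tall (z up), grey ribs on top. It stands upright, this point 37 mm above the bench; 0.13 to 0.21 kg. Gripped at this point or higher, the fingertips clear the collar. Squeeze with 10 to 20 N per finger; both fingers' forces together must stay under 70 N
- light_seat (a point): centre of the underside of the headlight's body, 23 mm below light_grip; axes as the light's. It meets mount_top when fully home. From here a round spigot, 28 mm in diameter, goes 14 mm down; at its foot two lugs point to the light's +x and -x (44 mm over both, 8 mm wide, 5 mm tall)
- light_lens (a point): centre of the headlight's lens face, 41 mm along the light's +x from light_grip
- mount_top (a point): centre of the mouth of the bayonet collar, on its top face 89 mm above the bench; z up, y along the handlebar piece, x across it to the far side (where the lens must finally point). The collar is a dark cup 62 mm across with a bright lip 5 mm thick, fixed on a bar 260 mm long and 32 mm thick held by two dark blocks 70 mm high, 105 mm to either side. Hole in the lip: 33 mm across
- mount_notch (a point): the notch in the lip at the mount's +y, 20 mm from mount_top; a second one is opposite, at -y. Each is at least 10 mm wide and lets a lug through. The light enters with its x (lens) along the mount's +y, over this notch, and is then turned clockwise by 90 degrees until its x lies along the mount's +x
- plunger (a joint): travel in m of the spring plate in the collar: 0 free, about 0.006 when the light is flush; pushes back with 3 N at 0, 7 N at 0.006. The light's foot meets it 6 mm before flush; the lugs pass under the lip only within 4 mm of flush
- twist (a joint): turn in rad of the sprung ring in the collar, pushed round by the lugs: 0 free, 1.45 at its stop (light turned by about 90 degrees; the first 10 degrees or so are free play); pushes back with 0.03 N m at 0, 0.08 N m at the stop
- tail_light: a round rear light, a dark upright cylinder 38 mm across and 36 mm tall with a clear cap (bystander); origin under its centre
- bell: a domed handlebar bell 54 mm across and 37 mm tall (bystander); origin under its centre
- tape: a roll of cork bar tape, a ring 90 mm across and 28 mm tall (bystander); origin under its centre
- spanner: a 170 mm open spanner lying flat (bystander); long axis is its x
- pedal: a flat metal pedal, 90 x 96 x 24 mm with a 30 mm axle stub (bystander); origin under its centre
- sprocket: a stepped sprocket stack 84 mm across and 14 mm tall (bystander); origin under its centre
- oil: an oil bottle 48 mm across and 120 mm tall (bystander); origin under its centre
Mind the look-alikes: they are no part of the job. Leave any green or turquoise look-alike of the part that bears light_grip alone.

How it is judged (in metres and radians):
On the way, in this order (a step that is already met when the one before it is completed fails the run):
1. the headlight is lifted clear of the bench (height (world z) of light_grip above 0.08 m), for 0.2 s.
2. it is pressed into the collar, lens along the bar, its lugs through the notches and the spring pressed, not yet turned (z of light_seat in the frame of mount_top below 0.0045 m and horizontal distance between light_seat and mount_top below 0.005 m and value of joint plunger above 0.001 m and value of joint twist below 0.4 rad and y of light_lens in the frame of mount_top above 0.03 m), for 0.05 s.
At the end, for the whole second after the job is handed in: The light sits in the collar within 2.5 mm of flush and 5 mm of centre, upright (0.1 rad), lens across the bar and away from the robot (0.2 rad), ring joint past 1.2 rad, spring plate past 3 mm, and the fingers still grip it (over 2 N) (z of light_seat in the frame of mount_top below 0.0025 m and horizontal distance between light_seat and mount_top below 0.005 m and angle between the z axis of light_seat and the z axis of mount_top, either way round below 0.1 rad and angle between the x axis of light_seat and the x axis of mount_top, either way round below 0.2 rad and x of light_lens in the frame of mount_top above 0.03 m and value of joint twist above 1.2 rad and value of joint plunger above 0.003 m and contact force between the fingers and light above 2 N); the arm keeps its last pose, push and grip.
It fails at once if the headlight's thin shell is squeezed too hard (over 70 N on it from both fingers together) (contact force between the fingers and light above 70 N).
It fails at once if something else on the bench is pushed more than 30 mm from its place (distance of any of tail_light, bell, tape, spanner, pedal, sprocket, oil from where it was at the start of the episode above 0.03 m).
It also fails if it takes over 45 s, if anything falls off the work surface, if the arm or the gripper's body presses on something with over 40 N, if the wrist force passes 120 N, or if a joint passes its speed limit or range.

## Working session

There is one attempt and no reset: what is moved stays moved. The work goes in short steps, Python scripts to look and compute and a tool call to move; the robot and the scene stay as the last step left them, time stands still between calls to the robot, and variables do not carry over. Pictures are saved under pics/ and viewed, on a budget of 10 in all, crops included, one or two more only if the job needs it, and the job is handed in when it is done.

Besides the shell and the picture viewer there is one more tool, called by a JSON object that holds its "method" and its "body", one argument or row to a line. servo_tool: Moves the arm, as the interface text tells. Its arguments: {"type":"object","properties":{"plan":{"type":"array"},"squeeze":{"type":"number"}},"required":["plan"]}

```bash
mkdir -p pics
cat > h.py <<'E'
import cv2,numpy as np
from cell import telemetry,snapshot,sign_off
def shot(n,f):
    s=snapshot(n); cv2.imwrite('pics/'+f+'.png',s['image'][:,:,::-1]); np.savez('pics/'+f+'.npz',**{k:np.array(s[k]) for k in s}); return s
def ray(s,p):
    R=cv2.Rodrigues(np.array(s['rvec'],float))[0]; t=np.array(s['tvec'],float).ravel()
    d=R.T@np.linalg.inv(np.array(s['K']))@np.array([p[0],p[1],1.]); return -R.T@t,d
def onz(s,p,z):
    c,d=ray(s,p); return c+d*(z-c[2])/d[2]
def proj(s,P):
    return cv2.projectPoints(np.array(P,float).reshape(-1,3),np.array(s['rvec'],float),np.array(s['tvec'],float),np.array(s['K'],float),None)[0].reshape(-1,2)
E
python3 - <<'E'
from h import *
np.set_printoptions(precision=3,suppress=True)
o=telemetry.get_obs();print(o)
for n in('top','side'):
    s=shot(n,n+'1');print(n,ray(s,(256,192)),s['K'][0])
E
```

```text
{'t': 0.0, 'joint_positions': array([64.023,  7.133, 94.633,  0.001, 78.352, -4.731]), 'qd': array([-0.028,  0.028, -0.034, -0.018,  0.014,  0.014]), 'joint_torque': array([  0.   , -42.363, -36.545,  -0.   ,   0.007,  -0.   ]), 'tool_pos': array([235.35 , 605.409, 302.671]), 'tool_rot': array([[-0.932,  0.362, -0.001],
       [ 0.362,  0.932, -0.002],
       [ 0.   , -0.002, -1.   ]]), 'force': array([0.159, 0.125, 0.009]), 'torque': array([0.02 , 0.061, 0.02 ]), 'width': 1.0016453703685568}
top (array([ 457.72 ,  -25.813, 1100.713]), array([ 0.093, -0.008, -0.996])) [404.467   0.    251.824]
side (array([350.703, 761.299, 639.182]), array([ 0.213, -0.778, -0.591])) [357.216   0.    257.539]
```

View pics/top1.png

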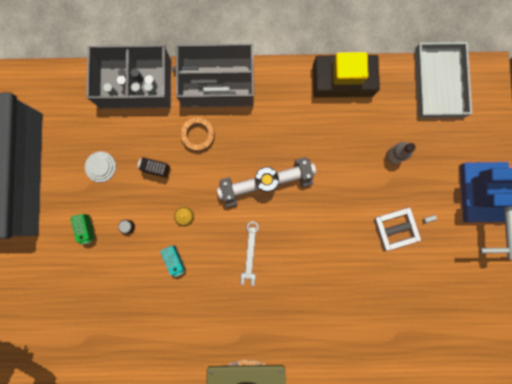

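View pics/side1.png

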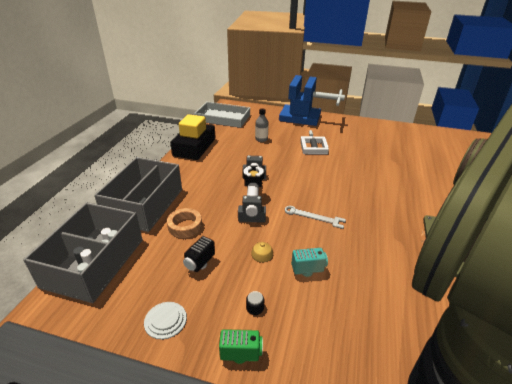

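Top view: the headlight is the dark ribbed block at (153,168). The collar is at (266,180), on a bar running from (226,192) to (305,172). The green (82,229) and turquoise (173,262) blocks are look-alikes.

Run:
```python
from h import *
np.set_printoptions(precision=1,suppress=True)
s=np.load('pics/top1.npz');im=s['image']
g=im.max(2);m=((g<75)*255).astype(np.uint8);k=np.zeros_like(m);k[150:185,130:175]=255;m&=k
m=cv2.morphologyEx(m,cv2.MORPH_CLOSE,np.ones((5,5)))
c=max(cv2.findContours(m,0,2)[0],key=cv2.contourArea);r=cv2.minAreaRect(c);print(r)
for q in cv2.boxPoints(r):print(q,onz(s,q,60))
print('light',onz(s,r[0],50))
hs=cv2.cvtColor(im,cv2.COLOR_RGB2HSV)
y=((hs[...,1]>120)&(hs[...,0]>15)&(hs[...,0]<35)&(hs[...,2]>150));y[:170]=0;y[190:]=0;y[:,:255]=0;y[:,278:]=0
v,u=np.nonzero(y);print(len(u),u.mean(),v.mean(),onz(s,(u.mean(),v.mean()),85))
a,b=onz(s,(228.5,191),54),onz(s,(304,172),54);print(a,b,(a+b)/2)
big=cv2.resize(im[120:220,125:325],None,fx=4,fy=4,interpolation=2);cv2.imwrite('pics/crop1.png',big[:,:,::-1])
```

```text
((154.44338989257812, 168.1981201171875), (28.43363380432129, 13.0492525100708), 15.945395469665527)
[139.  170.6] [614.8 269.6  60. ]
[142.6 158. ] [647.7 260.7  60. ]
[169.9 165.8] [626.1 189.3  60. ]
[166.3 178.4] [593.4 198.4  60. ]
light [622.  231.9  50. ]
87 266.55172413793105 178.75862068965517 [585.7 -60.7  85. ]
[558.9  37.7  54. ] [ 606.1 -159.7   54. ] [582.5 -61.   54. ]
```

View pics/crop1.png

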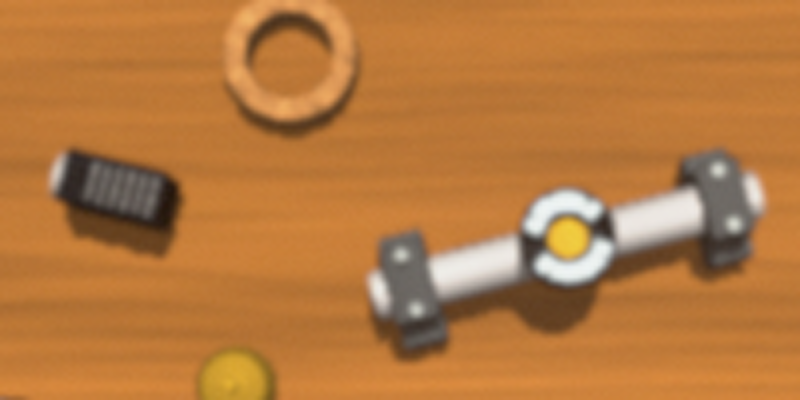

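The white lens is at the left end of the block, so the light's x has a yaw of about 73°. The bar's y has a yaw of about 103°, and the notches lie along the bar. I'll move above the light.

{"method": "servo_tool", "body": {
  "plan": [
    [[1,-49.5,-20.8,4,1.494],[1,-49.5,-20.8,4,1.494],[1,-49.5,-20.8,4,1.494],[1,-49.5,-20.8,4,1.494],[1,-49.5,-20.8,4,1.494],[1,-49.5,-20.8,4,1.494],[1,-49.5,-20.8,4,1.494],[1,-49.5,-20.8,4,1.494]]
  ],
  "squeeze": 30
}}

```text
t: 0.77
tool_pos: [475.4, 373.0, 278.6]
tool_rot: [[-0.193, 0.981, -0.001], [0.981, 0.193, -0.0], [-0.0, -0.001, -1.0]]
force: [0.2, -0.1, -0.0]
width: 0.998
```

```bash
cat >> h.py <<'E'
def to(x,y,z,yaw):
    """tool y axis yaw deg; prints tool-axis shift cm and turn rad"""
    o=telemetry.get_obs();R=np.array(o['tool_rot']);d=R.T@(np.array([x,y,z])-o['tool_pos'])/10
    c=np.degrees(np.arctan2(R[1,1],R[0,1]));t=np.radians((c-yaw+180)%360-180)
    print('t',o['t'],'pos',np.round(o['tool_pos'],1),'yaw',round(c,2),'F',np.round(o['force'],1),'w',round(o['width'],3),'j6',round(o['joint_positions'][5],1),'-> shift',np.round(d,2),'turn',round(t,3))
E
python3 -c "
from h import *
to(622,232,260,-16.8)"
```

```text
t 0.7667 pos [475.4 373.  278.6] yaw 11.11 F [ 0.2 -0.1 -0. ] w 0.998 j6 21.9 -> shift [-16.66  11.67   1.85] turn 0.487
```

{"method": "servo_tool", "body": {
  "plan": [
    [[1,-16.5,11.5,1.5,0.48],[1,-16.5,11.5,1.5,0.48],[1,-16.5,11.5,1.5,0.48],[1,-16.5,11.5,1.5,0.48],[1,-16.5,11.5,1.5,0.48],[1,-16.5,11.5,1.5,0.48],[1,-16.5,11.5,1.5,0.48],[1,-16.5,11.5,1.5,0.48]]
  ]
}}

```text
t: 1.43
tool_pos: [619.6, 235.9, 263.4]
tool_rot: [[0.277, 0.961, -0.001], [0.961, -0.277, -0.0], [-0.0, -0.001, -1.0]]
force: [-0.2, 0.2, 0.5]
width: 1.0
```

```bash
python3 -c "
from h import *
to(622,232,260,-16.8)
s=shot('wrist','w1');print(proj(s,[[622,232,60],[586,-61,89]]),ray(s,(256,192)))"
```

```text
t 1.4333 pos [619.6 235.9 263.4] yaw -16.06 F [-0.2  0.2  0.5] w 1.0 j6 32.2 -> shift [-0.31  0.34  0.34] turn 0.013
[[253.66565009 184.07600948]
 [293.01385188 431.94347368]] (array([643.72103884, 317.62616576, 333.75474761]), array([-0.07494524, -0.32326137, -0.94353796]))
```

View pics/w1.png

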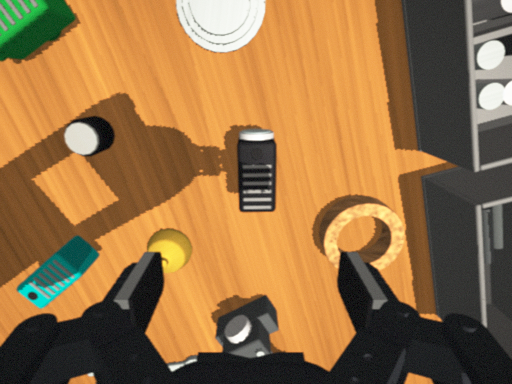

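The wrist view shows the light upright at (256,175), with its lens at the top of the image (256,135). I'll measure its edges there.

Run:
```python
from h import *
np.set_printoptions(precision=1,suppress=True)
s=np.load('pics/w1.npz');im=s['image'];g=im.max(2)
for v in (145,155,170,185,200,208):print(v,np.nonzero(g[v,200:300]<75)[0][[0,-1]]+200, g[v,232:282:2])
L=[];
for p in ((238,155),(239,208),(276,155),(274.5,208),(256,212),(256,141)):print(p,onz(s,p,60))
for th in (72,73,74):
    c=np.array([622,232]);a=np.radians(th);X=np.array([np.cos(a),np.sin(a)]);Y=np.array([-X[1],X[0]])
    print(th,proj(s,[[*(c+i*35*X+j*18*Y),60] for i,j in((1,1),(1,-1),(-1,-1),(-1,1))]).ravel())
print(g[125:220:2,256])
```

```text
145 [237 274] [131 130 109  35  49  49  50  52  52  53  54  54  58  59  52  64  59  62
  60  69  61  52 165 236 237]
155 [238 275] [127 127 114  40  46  53  57  47  56  56  49  58  61  53  58  54  62  66
  63  67  64  44 154 232 236]
170 [238 274] [133 127 128  51  22  26  25  27  29  24  31  29  22  14  28  30  32  26
  22  54  58  49 173 227 226]
185 [238 274] [129 133 133  74  27  32  52  53  50  57  58  58  52  53  47  45  48  46
  65  90  55  53 190 233 228]
200 [240 274] [245 245 243 213  36  67 181 191 187 186 189 188 191 189 187 190 187 184
 183 160  60  68 214 238 236]
208 [240 273] [240 245 247 225  48  60 166 191 189 185 186 183 184 176 172 169 166 157
 161 138  50  86 232 241 236]
(238, 155) [615.9 262.5  60. ]
(239, 208) [601.9 212.6  60. ]
(276, 155) [649. 253.  60.]
(274.5, 208) [634.7 203.3  60. ]
(256, 212) [616.4 204.1  60. ]
(256, 141) [635.  270.3  60. ]
72 [235.1 146.3 275.2 147.7 270.8 218.9 233.8 217.7]
73 [234.4 146.6 274.5 147.3 271.4 218.6 234.4 218. ]
74 [233.7 147.  273.8 147.  272.1 218.3 235.  218.3]
[173 125 110 121 226 255 255 255  57  41  58  62  53  54  52  61  54  49
  61  54  86  93  40  26  67  97  49  27  58  97  52  27  91 202 112  44
  96 202 113  51 102 200 100 105 239 240 244 246]
```

```bash
python3 -c "
from h import *
to(625.5,237,150,-16)"
```

```text
t 1.4833 pos [619.3 236.5 263.8] yaw -16.0 F [-0.2 -0.4 -0.5] w 0.998 j6 32.2 -> shift [ 0.22  0.59 11.38] turn 0.0
```

{"method": "servo_tool", "body": {
  "plan": [
    [[0.8,0.2,0.6,4,0],[0.8,0.2,0.6,8,0],[0.8,0.2,0.6,11.4,0],[0.8,0.2,0.6,11.4,0],[0.8,0.2,0.6,11.4,0],[0.8,0.2,0.6,11.4,0]]
  ]
}}

```text
t: 1.98
tool_pos: [626.9, 237.4, 152.6]
tool_rot: [[0.275, 0.961, 0.003], [0.961, -0.275, 0.001], [0.002, 0.003, -1.0]]
force: [0.8, 0.3, 1.3]
width: 0.801
```

```bash
python3 -c "
from h import *
to(625.5,237,95,-16)"
```

```text
t 1.9833 pos [626.9 237.4 152.6] yaw -15.96 F [0.8 0.3 1.3] w 0.801 j6 32.1 -> shift [-0.08 -0.14  5.76] turn 0.001
```

{"method": "servo_tool", "body": {
  "plan": [
    [[0.8,0,-0.1,3,0],[0.8,0,-0.1,5,0],[0.8,0,-0.1,5.7,0],[0.8,0,-0.1,5.7,0],[0.8,0,-0.1,5.7,0],[0.8,0,-0.1,5.7,0]]
  ]
}}

```text
t: 2.48
tool_pos: [627.0, 237.0, 96.2]
tool_rot: [[0.276, 0.961, 0.004], [0.961, -0.276, 0.001], [0.002, 0.004, -1.0]]
force: [0.3, 0.1, 0.7]
width: 0.8
```

```bash
python3 -c "
from h import *
to(625.5,237,95,-16)
s=shot('wrist','w2')"
```

```text
t 2.4833 pos [627.  237.   96.2] yaw -16.03 F [0.3 0.1 0.7] w 0.8 j6 32.2 -> shift [-0.04 -0.14  0.12] turn -0.001
```

View pics/w2.png

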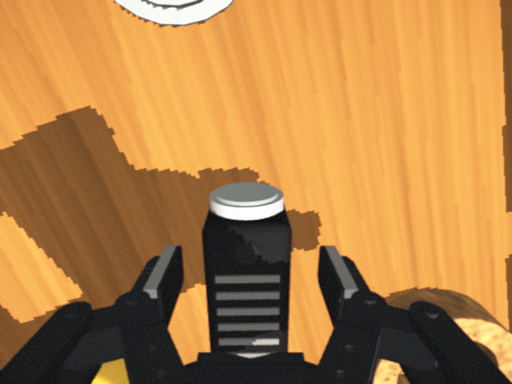

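The block (columns 203–291) sits between the fingertips (182 and 320), nearly centred. Closing gently.

{"method": "servo_tool", "body": {
  "plan": [
    [[0.6,-0.1,-0.1,0,0],[0.5,-0.1,-0.1,0,0],[0.45,-0.1,-0.1,0,0],[0.42,-0.1,-0.1,0,0],[0.4,-0.1,-0.1,0,0],[0.35,-0.1,-0.1,0,0],[0.3,-0.1,-0.1,0,0],[0.3,-0.1,-0.1,0,0]]
  ],
  "squeeze": 20
}}

```text
t: 3.2
tool_pos: [624.6, 235.7, 93.8]
tool_rot: [[0.276, 0.961, 0.001], [0.961, -0.276, 0.0], [0.0, 0.001, -1.0]]
force: [0.2, -1.5, 4.1]
width: 0.421
```

{"method": "servo_tool", "body": {
  "plan": [
    [[0.3,0,0,-0.1,0],[0.2,0,0,-1,0],[0.2,0,0,-3,0],[0.2,0,0,-6,0],[0.2,0,0,-9,0],[0.2,0,0,-11,0],[0.2,0,0,-11,0],[0.2,0,0,-11,0]]
  ]
}}

```text
t: 3.87
tool_pos: [624.3, 235.9, 204.1]
tool_rot: [[0.276, 0.961, 0.002], [0.961, -0.276, 0.001], [0.001, 0.002, -1.0]]
force: [-0.3, 0.3, -2.6]
width: 0.42
```

```bash
python3 -c "
from h import *
to(585,-61,205,13.4)"
```

```text
t 3.8667 pos [624.3 235.9 204.1] yaw -16.04 F [-0.3  0.3 -2.6] w 0.42 j6 32.1 -> shift [-29.62   4.42  -0.12] turn -0.514
```

Held (opening 0.42, about −2.6 N weight). Moving to just past the collar for a close look, with the light held out of the line of sight.

```bash
python3 -c "
from h import *
to(601,-129,235,13.4)"
```

```text
t 3.8667 pos [624.3 235.9 204.1] yaw -16.04 F [-0.3  0.3 -2.6] w 0.42 j6 32.1 -> shift [-35.71   7.85  -3.12] turn -0.514
```

{"method": "servo_tool", "body": {
  "plan": [
    [[0.2,-2,0.5,-3,0],[0.2,-5,1.2,-3.1,-0.1],[0.2,-9,2,-3.1,-0.2],[0.2,-13,2.9,-3.1,-0.3],[0.2,-17,3.8,-3.1,-0.4],[0.2,-21,4.7,-3.1,-0.5],[0.2,-25,5.5,-3.1,-0.514],[0.2,-28.5,6.3,-3.1,-0.514]]
  ]
}}

```text
t: 4.53
tool_pos: [603.8, -57.6, 230.4]
tool_rot: [[-0.232, 0.973, -0.006], [0.973, 0.232, 0.001], [0.002, -0.006, -1.0]]
force: [1.6, -0.3, -2.2]
width: 0.418
```

```bash
python3 -c "
from h import *
to(601,-129,235,13.4)"
```

```text
t 4.5333 pos [603.8 -57.6 230.4] yaw 13.41 F [ 1.6 -0.3 -2.2] w 0.418 j6 -23.9 -> shift [-6.88 -1.93 -0.46] turn 0.0
```

{"method": "servo_tool", "body": {
  "plan": [
    [[0.2,-3,-1,-0.2,0],[0.2,-5,-1.9,-0.2,0],[0.2,-6,-1.9,-0.2,0],[0.2,-6,-1.9,-0.2,0],[0.2,-6,-1.9,-0.2,0]]
  ]
}}

```text
t: 4.95
tool_pos: [600.7, -117.9, 234.0]
tool_rot: [[-0.231, 0.973, -0.003], [0.973, 0.231, 0.002], [0.002, -0.003, -1.0]]
force: [0.5, 0.1, -1.8]
width: 0.424
```

```bash
python3 -c "
from h import *
to(585,-61,205,13.4)
s=shot('wrist','w3');print(proj(s,[[585,-61,89]]))"
```

```text
t 4.95 pos [ 600.7 -117.9  234. ] yaw 13.37 F [ 0.5  0.1 -1.8] w 0.424 j6 -29.5 -> shift [ 5.89 -0.2   2.91] turn -0.001
[[246.53994968 124.55871747]]
```

View pics/w3.png

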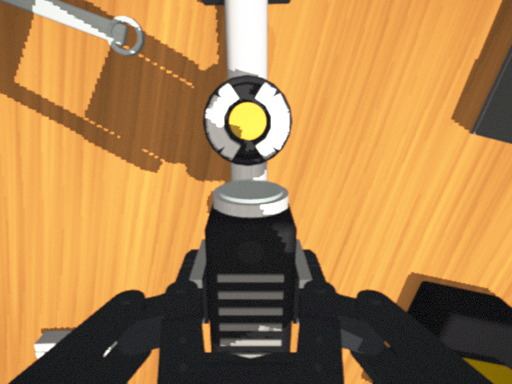

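Collar centre is near (248,120), with notches at top and bottom along the bar. The light is held straight, with its lens at (250,192). Measuring both precisely.

Run:
```python
from h import *
np.set_printoptions(precision=1,suppress=True)
s=np.load('pics/w3.npz');im=s['image'];hs=cv2.cvtColor(im,cv2.COLOR_RGB2HSV)
w=((hs[...,1]<60)&(hs[...,2]>90)).astype(np.uint8);k=np.zeros_like(w);cv2.circle(k,(248,120),46,1,-1);w&=k
w[:82]=0;w[158:]=0
pts=np.argwhere(w)[:,::-1].astype(np.int32);c,r=cv2.minEnclosingCircle(pts);print('lip',c,r,onz(s,c,89),onz(s,(c[0]+r,c[1]),89)-onz(s,c,89))
# notch edges: dark pixels near radius 20mm
C=onz(s,c,89);
for name,a0 in(('+y',103.4),('-y',283.4)):
    A=[]
    for a in np.arange(a0-50,a0+50,1):
        q=proj(s,[[C[0]+21.5*np.cos(np.radians(a)),C[1]+21.5*np.sin(np.radians(a)),89]])[0]
        A.append(im[int(round(q[1])),int(round(q[0]))].max()<80)
    A=np.arange(a0-50,a0+50,1)[np.array(A)];print(name,A.min(),A.max(),A.mean(),len(A))
# bar axis
for v in(20,60):
    x=np.nonzero(((hs[v,200:290,1]<60)&(hs[v,200:290,2]>150)))[0]+200;print(v,x[[0,-1]],onz(s,(x[0],v),70),onz(s,(x[-1],v),70))
g=im.max(2)
# light body in hand: ribs extents
for v in(281,297,312,328):
    x=np.nonzero(g[v,205:295]>90)[0]+205;print(v,x[[0,-1]])
for v in(225,240):print(v,[int(q) for q in g[v,198:306:3]])
T=np.array([600.7,-117.9,234.]);a=np.radians(103.4);X=np.array([np.cos(a),np.sin(a),0]);Y=np.array([-X[1],X[0],0])
G=T-[0,0,57.]
print('model',proj(s,[G+41*X, G+35*X+18*Y+[0,0,23],G+35*X-18*Y+[0,0,23],G-35*X+18*Y+[0,0,23],G-35*X-18*Y+[0,0,23]]))
```

```text
lip (247.13636779785156, 120.5) 43.623435974121094 [584.8 -58.2  89. ] [29.1  7.   0. ]
+y 84.4 123.4 103.9 40
-y 265.4 300.4 282.8999999999999 36
20 [227 266] [556.5   1.6  70. ] [582.2   7.7  70. ]
60 [228 266] [562.4 -22.7  70. ] [588.4 -16.5  70. ]
281 [218 282]
297 [219 282]
312 [219 281]
328 [205 294]
225 [250, 247, 248, 27, 23, 31, 20, 29, 29, 29, 22, 21, 24, 25, 31, 26, 32, 29, 29, 25, 29, 25, 24, 32, 27, 38, 39, 47, 43, 45, 39, 42, 78, 246, 250, 248]
240 [248, 216, 93, 24, 29, 35, 31, 25, 30, 28, 34, 29, 18, 27, 26, 26, 29, 31, 26, 33, 32, 18, 23, 25, 28, 26, 32, 30, 61, 64, 62, 53, 36, 110, 238, 246]
model [[248.6 190.6]
 [200.  225.6]
 [296.3 225.7]
 [208.3 367.7]
 [288.7 367.9]]
```

```bash
python3 -c "
from h import *
to(584.4,-58.3,192,13.5)"
```

```text
t 5.0 pos [ 600.9 -117.3  234.4] yaw 13.43 F [-0.3  0.3 -2.2] w 0.416 j6 -29.5 -> shift [ 6.11 -0.23  4.26] turn -0.001
```

{"method": "servo_tool", "body": {
  "plan": [
    [[0.2,2,-0.1,0,0],[0.2,4,-0.2,0,0],[0.2,6.1,-0.2,0.5,0],[0.2,6.1,-0.2,2,0],[0.2,6.1,-0.2,3.5,0],[0.2,6.1,-0.2,4,0],[0.2,6.1,-0.2,4,0],[0.2,6.1,-0.2,4,0]]
  ]
}}

```text
t: 5.67
tool_pos: [585.2, -58.6, 195.9]
tool_rot: [[-0.233, 0.972, -0.001], [0.972, 0.233, 0.0], [0.0, -0.001, -1.0]]
force: [-0.0, -0.8, -1.0]
width: 0.418
```

```bash
python3 -c "
from h import *
to(584.4,-58.3,178,13.5)
s=shot('wrist','w4')"
```

```text
t 5.6667 pos [585.2 -58.6 195.9] yaw 13.47 F [-0.  -0.8 -1. ] w 0.418 j6 -24.4 -> shift [ 0.05 -0.07  1.79] turn -0.0
```

View pics/w4.png

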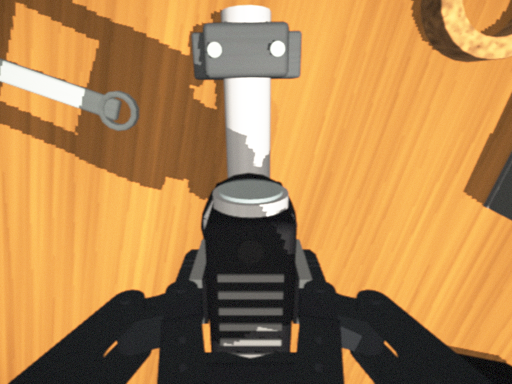

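The collar's silhouette (202–297) is centred on the light (mid about 250). Descending slowly and watching the force.

{"method": "servo_tool", "body": {
  "plan": [
    [[0.2,0,-0.05,0.4,0],[0.2,0,-0.05,0.8,0],[0.2,0,-0.05,1.1,0],[0.2,0,-0.05,1.3,0],[0.2,0,-0.05,1.5,0],[0.2,0,-0.05,1.6,0],[0.2,0,-0.05,1.6,0]]
  ]
}}

```text
t: 6.3
tool_pos: [584.6, -59.7, 179.8]
tool_rot: [[-0.232, 0.973, -0.001], [0.973, 0.232, 0.0], [0.0, -0.001, -1.0]]
force: [0.4, -0.1, -2.0]
width: 0.422
```

```bash
python3 -c "
from h import *
to(584.4,-58.3,172,13.5)"
```

```text
t 6.3 pos [584.6 -59.7 179.8] yaw 13.4 F [ 0.4 -0.1 -2. ] w 0.422 j6 -24.5 -> shift [0.14 0.01 0.78] turn -0.002
```

{"method": "servo_tool", "body": {
  "plan": [
    [[0.2,0.1,0,0.2,0],[0.2,0.1,0,0.4,0],[0.2,0.1,0,0.5,0],[0.2,0.1,0,0.6,0],[0.2,0.1,0,0.7,0],[0.2,0.1,0,0.7,0]]
  ]
}}

```text
t: 6.8
tool_pos: [584.6, -58.6, 173.5]
tool_rot: [[-0.232, 0.973, -0.0], [0.973, 0.232, 0.0], [0.0, -0.0, -1.0]]
force: [-1.0, 1.4, 1.8]
width: 0.419
```

```bash
python3 -c "
from h import *
to(584.4,-58.3,169,13.5)"
```

```text
t 6.8 pos [584.6 -58.6 173.5] yaw 13.41 F [-1.   1.4  1.8] w 0.419 j6 -24.4 -> shift [ 0.03 -0.01  0.45] turn -0.002
```

{"method": "servo_tool", "body": {
  "plan": [
    [[0.2,0,0,0.1,0],[0.2,0,0,0.2,0],[0.2,0,0,0.3,0],[0.2,0,0,0.4,0],[0.2,0,0,0.4,0],[0.2,0,0,0.4,0]]
  ]
}}

```text
t: 7.3
tool_pos: [584.8, -58.6, 169.6]
tool_rot: [[-0.232, 0.973, 0.001], [0.973, 0.232, -0.0], [-0.0, 0.001, -1.0]]
force: [-1.5, 1.2, 4.6]
width: 0.42
```

{"method": "servo_tool", "body": {
  "plan": [
    [[0.2,0,0,0.1,0],[0.2,0,0,0.15,0],[0.2,0,0,0.15,0]]
  ]
}}

```text
t: 7.55
tool_pos: [584.9, -58.7, 168.8]
tool_rot: [[-0.232, 0.973, 0.001], [0.973, 0.232, -0.0], [-0.0, 0.0, -1.0]]
force: [-3.8, 2.3, 8.8]
width: 0.414
```

Flush: the z force jumped from 4.6 to 8.8 N at TCP z 168.8. Twisting clockwise.

{"method": "servo_tool", "body": {
  "plan": [
    [[0.2,0,-0.05,0,0.1],[0.2,0,-0.05,0,0.2],[0.2,0,-0.05,0,0.3],[0.2,0,-0.05,0,0.4],[0.2,0,-0.05,0,0.5],[0.2,0,-0.05,0,0.6],[0.2,0,-0.05,0,0.7],[0.2,0,-0.05,0,0.7]]
  ]
}}

```text
t: 8.22
tool_pos: [584.9, -59.0, 168.8]
tool_rot: [[0.452, 0.892, 0.003], [0.892, -0.452, -0.001], [0.001, 0.003, -1.0]]
force: [-1.3, -0.0, 5.9]
width: 0.418
```

```bash
python3 -c "
from h import *
to(584.4,-58.4,169,-76.5);print(telemetry.get_obs()['torque'])"
```

```text
t 8.2167 pos [584.9 -59.  168.8] yaw -26.89 F [-1.3 -0.   5.9] w 0.418 j6 15.9 -> shift [ 0.03 -0.07 -0.02] turn 0.866
[ 0.04142293  0.30286638 -0.02020005]
```

{"method": "servo_tool", "body": {
  "plan": [
    [[0.2,0,0,0.02,0.1],[0.2,0,0,0.02,0.2],[0.2,0,0,0.02,0.3],[0.2,0,0,0.02,0.4],[0.2,0,0,0.02,0.5],[0.2,0,0,0.02,0.6],[0.2,0,0,0.02,0.7],[0.2,0,0,0.02,0.78]]
  ]
}}

```text
t: 8.88
tool_pos: [585.4, -59.6, 168.8]
tool_rot: [[0.949, 0.315, 0.004], [0.315, -0.949, -0.002], [0.003, 0.004, -1.0]]
force: [0.0, -2.2, 6.1]
width: 0.418
```

{"method": "servo_tool", "body": {
  "plan": [
    [[0.2,0,0,0,0.04],[0.2,0,0,0,0.08],[0.2,0,0,0,0.1],[0.2,0,0,0,0.1],[0.2,0,0,0,0.1]]
  ]
}}

```text
t: 9.3
tool_pos: [585.4, -59.7, 168.9]
tool_rot: [[0.975, 0.223, 0.004], [0.223, -0.975, -0.002], [0.004, 0.003, -1.0]]
force: [0.3, -2.5, 6.2]
width: 0.421
```

```bash
python3 -c "
from h import *
to(584.4,-58.4,169,-76.5);print(telemetry.get_obs()['torque'])
shot('wrist','w5');shot('top','top5')
a=cv2.imread('pics/w5.png');b=cv2.imread('pics/top5.png');b=cv2.resize(b[140:220,225:315],None,fx=4,fy=4.8,interpolation=2)
c=np.hstack([cv2.resize(a,(440,384)),b]);print(c.shape);cv2.imwrite('pics/c5.png',c)"
```

```text
t 9.3 pos [585.4 -59.7 168.9] yaw -77.1 F [ 0.3 -2.5  6.2] w 0.421 j6 66.1 -> shift [-0.07 -0.15 -0.01] turn -0.011
[-0.43214726 -0.02701892  0.07371308]
(384, 800, 3)
```

View pics/c5.png

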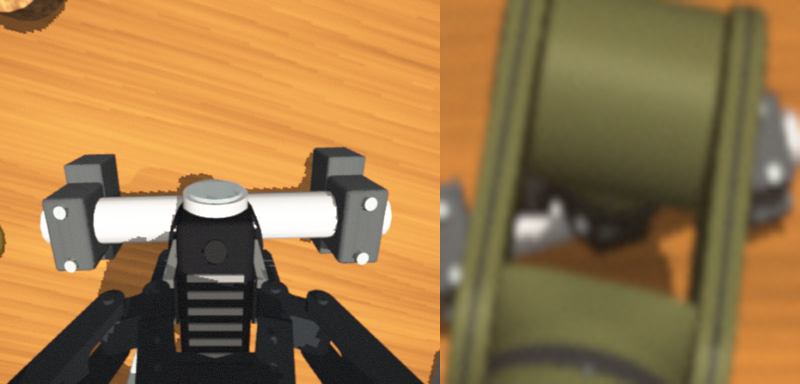

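```bash
python3 -c "
from h import *
a,b=[cv2.imread(f'pics/{n}.png',0) for n in('w4','w5')]
for r in((262,345,216,286),(180,212,215,285)):
    t=a[r[0]:r[1],r[2]:r[3]];S=b[r[0]-12:r[1]+12,r[2]-12:r[3]+12]
    print(r,cv2.minMaxLoc(cv2.matchTemplate(S,t,5))[1::2])
"
```

```text
(262, 345, 216, 286) (0.7287812232971191, (12, 12))
(180, 212, 215, 285) (0.8052237033843994, (12, 12))
```

No slip in the hand (0 px shift). The pose, z force and twist torque all agree, so I'm handing in.

```bash
python3 -c "
from h import *
print(sign_off())"
```

```text
the job is handed in; nothing more can be done
None
```

I handed the job in at about 9.3 s, with the gripper still holding the headlight flush in the collar and turned fully clockwise. `sign_off` gives no verdict, and the plunger and twist joints can't be read directly, so the checks below are indirect.

I gripped the light at the 20 N squeeze setting, lifted it and set it into the collar with its lens along the bar. I then pressed it down until the push-back force jumped, and turned it about 90.5°.

**Last checks:**
- **Flush:** the tool was at z = 168.9 mm, against about 169 mm expected. The net downward push was about 8 N, which is the spring's 7 N plus light contact.
- **Twist:** the tool's yaw was −77.1°, against −76.5° intended. The wrist torque was about 0.07 N m, matching the ring spring near its stop.
- **Grip:** the light showed no shift in the fingers between the pictures before and after pressing and turning. The last wrist picture shows the lens pointing across the bar, to the far side.

**Disagreements:**
- **Collar centre:** the top and wrist cameras placed it about 2.5 mm apart. I mostly used the wrist view.
- **Drift:** the tool moved sideways by about 1 mm during the twist, with a side force of about 2.5 N. That is well inside the 5 mm limit.
- **Top view:** the last top picture was blocked by the arm, so it confirmed nothing.

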